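Level the balcony shelf with its foot while pressing the spirit level flat

TASK

Click the spirit level's rotating vial round to its other stop so that it lies in line with the shelf, and let go of it. Then take the square head of the shelf's levelling foot where it stands up through the eye of the level, press the eye down with the fingertips so that the level lies flat on the shelf, and turn the foot until the bubble sits midway between the two lines. Finish while still holding the foot's head and pressing the level flat, with the bubble centred, and leave the four things in the tray behind the shelf where they are.

Things in the scene. Friction and masses are not known exactly. Their poses are not given: they have to be found in the camera images.
- vial (a point): Middle of the top of the vial bar: grey upright bar 84 mm long, 26 wide, 28 tall, green vial in its top, two black cross lines 11.5 mm either side of the middle. It stands on a black disc (88 mm across, 6 thick) turning on the spirit level. 34 mm above the level's top face. x along the vial; once in line with the shelf x points to the foot. z up. Grip it across its 26 mm width.
- dial (a joint): Angle of disc and vial bar about the vertical, rad, growing clockwise seen from above. Two click positions at its stops: 0 = slanting, where it starts, 1.05 (60 degrees) = in line with the shelf. A snap spring holds it in either with about 0.06 N m; turned clockwise past half-way (0.52) it is thrown on to 1.05.
- bubble (a point): Centre of the white bubble (16 x 11 mm), 1.5 mm above vial. It moves along the vial's x, at most 22 mm either way, towards the high end, and settles in about 1 s. Centred = 0 mm along x from vial. With the vial in line and the level flat, 1 rad of the foot moves it 15 mm; clockwise moves it towards the foot.
- foot_head (a point): Middle of the top of the levelling foot's square head (22 x 22 mm, dark steel), standing up through the eye, the round end (80 mm across) of the level, 160 mm from the vial's middle. x and y are square to its flats and turn with it; z up. The top is 34 mm above the eye's top face when the level is flat, 30 mm when it is not. Grip it across its flats, fingertips on the eye.
- foot: The levelling foot; origin on its axis at the shelf's top face, 52 mm below the head's top. Steep right-hand thread: clockwise seen from above raises that end of the shelf, 3.4 mm per rad. Turning takes 0.2 N m plus the rub of the fingertips on the eye; it stays where it is left. It needs 0.4 to 1.3 rad of clockwise turn from the start.
- level: Aluminium spirit level, 300 mm long, 50 wide, 18 thick, along the steel shelf (440 x 160 mm, top about 70 mm above the table). Origin on its underside at the clip end, y along it to the eye (vial's middle at y = 120 mm, eye's centre at 280 mm), z up.
- clip_jaw (a joint): Angle by which the spring clip at its other end holds the level's eye up off the shelf, rad: 0 = flat, 0.014 = fully up (eye 4 mm up), as it rests when not pressed. A push of about 5 N down on the eye brings it flat. The bubble reads the shelf truly only when the level is flat.
- pot: Blue glazed pot, 90 mm across, 85 mm tall, standing in a slot of the tray behind the shelf; origin under its middle. Bystander.
- mister: Clear plastic mister with white spray head, 64 mm across, 127 mm tall, in a slot of the tray; origin under its middle. Bystander.
- dish: White ceramic dish, 90 mm across, 28 mm tall, in a slot of the tray; origin under its middle. Bystander.
- dibber: Beech dibber with a T handle, about 100 mm long and 22 mm thick, lying in a slot of the tray; origin under its middle. Bystander.

How it is judged:
On the way, in this order (a step that is already met when the one before it is completed fails the run):
1. the vial is clicked in line with the shelf and let go (value of joint dial above 0.93 rad and contact force between the fingers and level below 0.5 N), for 0.2 s.
2. the fingers press the level flat on the shelf (value of joint clip_jaw below 0.003 rad and contact force between the fingers and level above 2 N), for 0.2 s.
At the end, for the whole second after the job is handed in: The vial is in line with the shelf (within 0.12 rad), the fingers hold the foot's head (over 1 N) and press on the level (over 2 N) so that it lies flat (raised under 0.003 rad), and the bubble's middle is within 3.5 mm of the vial's middle (all of step 2 and value of joint dial above 0.93 rad and x of bubble in the frame of vial between -0.0035 and 0.0035 m and contact force between the fingers and foot above 1 N); the arm keeps its last pose, push and grip.
It fails at once if the pot is moved more than 30 mm or tipped over (distance of pot from where it was at the start of the episode above 0.03 m or angle between pot's own z axis and vertical above 0.5 rad).
It fails at once if the mister is moved more than 30 mm or tipped over (distance of mister from where it was at the start of the episode above 0.03 m or angle between mister's own z axis and vertical above 0.5 rad).
It fails at once if the dish is moved more than 30 mm or tipped over (distance of dish from where it was at the start of the episode above 0.03 m or angle between dish's own z axis and vertical above 0.5 rad).
It fails at once if the dibber is moved more than 30 mm or tipped over (distance of dibber from where it was at the start of the episode above 0.03 m or angle between dibber's own z axis and vertical above 0.5 rad).
It also fails if it takes over 58 s, if anything falls off the work surface, if the arm or the gripper's body presses on something with over 40 N, if the wrist force passes 120 N, or if a joint passes its speed limit or range.

ROBOT

A 6-joint arm with a two-finger parallel gripper is mounted at the origin on the work surface. World frame = base frame: x ahead of the robot, y to its left, z up, the work surface at z = 0. Lengths are in m, angles in rad, forces in N, time in s.
With the tool pointing down it reaches from about 0.35 to 0.725 m from the base axis. Payload 6 kg.
Tool frame: the origin (TCP) lies on the centre line of the jaws, within the pads' length; the fingertips stand robot.finger_overhang ahead of it and the grasp point (between the pads) lies 2 mm behind it (robot.finger_overhang is the distance from the TCP to the fingertips, in m); z points along the fingers, y is the direction in which the jaws open and shut (so a half turn about z gives the same grasp; the last joint's range is limited). The gripper opens to 85 mm and grips with 20 to 120 N. Pads are 22 mm wide; open, the fingers measure 114 mm over their backs; the gripper's body (76 mm by 85 mm) begins 54 mm behind the grasp point. The pads swing forward as they close: fully open they stand 13 mm farther back than shut.
Start: joints at [1.593, 0.04, 0.085, 0, -1.615, -0.334], TCP at [0.184, 0.571, 0.248] pointing down, gripper open.
Joint ranges: [-2.56, 2.56], [-1.29, 2.01], [-1.08, 1.49], [-3.29, 1.98], [-2.81, -0.18], [-2.99, 2.99]. Speed limits (rad/s): [2.57, 2.57, 3.01, 3.14, 3.14, 3.14].

INTERFACE

Orientations are given as a rotation vector (axis times angle).
In Python, from cell import robot gives the robot as it stands. The module is installed in compiled form; this text tells all that it offers.
- The arm moves only by the tool apply_moves, never from a script. Its argument "motion" is a list of rows, each a list of 3 entries, a list of its own where there are three numbers: the opening, from 0 (shut) to 1 (fully open), then the shift along the tool's x, y, z in m, then the turn about the tool's z in degrees. A call has 1 to 8 rows; each row shifts and turns the commanded pose from where the row before left it, along the tool's axes as they then stand; what a row does not reach is not made up. A row lasts 1/8 s, in which the tool goes at most 62.5 mm and 10.7 degrees, less where a joint would pass 70% of its speed; a pose out of reach is approached as far as the arm can. A call with a gripper value outside its range is refused whole. The fingers move at their own pace and stop on an object; the grip force is fixed at half the most. Time passes only in rows, so rows that do not move let the fingers close. It gives the time, the measured TCP pose, the force and the opening at its end, in the units of the state.
- robot.observe(): the state, without advancing time (a new reading comes with each control period).
- robot.grab_frame(name): name is "scene" or "side" or "wrist"; returns the picture (384x512x3 uint8, red, green, blue); there is no depth.
- robot.get_calibration(name): a dict with "mtx" (3x3 intrinsics, pixels), "dist_coeffs" ([k1, k2, p1, p2, k3] as OpenCV has them; the pictures are not rectified), "eye" and "attitude" of the camera in the world; the wrist camera has in their place "tool_from_camera" (4x4, takes a point from camera to tool coordinates, whose origin is the TCP and whose axes are the flange's). Camera axes: x right, y down, z forward; pixel columns grow to the right and rows downward; lengths in m; the calibration is good to about 2 mm. A picture is of the moment at which its call begins: read the wrist's pose just before it. get_calibration takes no time and is no camera call.
- robot.job_done(): hands the job in, once; it reports no verdict.
The state is a dict: "time": time; "qpos": joint angles; "joint_vel": joint speeds; "effort": joint torques, N m; "eef_pos": TCP position; "tool_rot": TCP orientation; "wrist_force": force on the tool from outside, world axes, zero at the start; "ft_torque": the same for the moment, N m; "finger_gap": finger opening in m.
Only numpy, scipy, OpenCV 4.12 (cv2) and the standard library are available. Lean on these libraries where they do the work, as an engineer would, in place of code of your own. Each camera call takes 0.05 s, during which the arm holds its last target.

## Working session

There is one attempt and no reset: what is moved stays moved. The work goes in short steps, Python scripts to look and compute and a tool call to move; the robot and the scene stay as the last step left them, time stands still between calls to the robot, and variables do not carry over. Pictures are saved under pics/ and viewed, and the job is handed in when it is done.

Besides the shell and the picture viewer there is one more tool, called after "Call:" by a JSON object that holds its "fn" and its "kwargs", one argument or row to a line. apply_moves: Moves the arm, as the interface text tells. Its arguments: {"type":"object","properties":{"motion":{"type":"array"}},"required":["motion"]}

```bash
mkdir -p pics; python3 - <<'E'
from cell import robot
import cv2,numpy as np
s=robot.observe()
print({k:np.round(v,4).tolist() for k,v in s.items()})
print(robot.finger_overhang)
for n in ["scene","side","wrist"]:
    c=robot.get_calibration(n);print(n,c)
    im=robot.grab_frame(n);cv2.imwrite(f"pics/{n}0.png",im[...,::-1])
E
```

```text
{'time': 0.0, 'qpos': [1.5927, 0.0408, 0.0838, -0.0004, -1.6155, -0.3337], 'joint_vel': [-0.0013, 0.0018, -0.0011, -0.0015, 0.0005, 0.0008], 'effort': [0.0002, -36.8196, 34.7417, 6.9324, -0.0052, -0.0], 'eef_pos': [0.1839, 0.5708, 0.2472], 'tool_rot': [3.1017, -0.4875, -0.0002], 'wrist_force': [0.2317, 0.3265, 0.1371], 'ft_torque': [-0.0624, -0.0252, 0.0337], 'finger_gap': 0.0856}
0.017
scene {'mtx': array([[394.23954105,   0.        , 253.93077728],
       [  0.        , 394.23954105, 192.73588215],
       [  0.        ,   0.        ,   1.        ]]), 'dist_coeffs': array([-0.02282089,  0.        ,  0.        ,  0.        ,  0.        ]), 'eye': array([ 1.03532176, -0.01997234,  0.68059866]), 'attitude': array([-1.84542992, -1.80377979,  0.64875364])}
side {'mtx': array([[445.1816306 ,   0.        , 247.92754935],
       [  0.        , 445.1816306 , 186.76168469],
       [  0.        ,   0.        ,   1.        ]]), 'dist_coeffs': array([0.04631341, 0.        , 0.        , 0.        , 0.        ]), 'eye': array([ 0.48716356, -0.68821967,  0.61749873]), 'attitude': array([-2.20145243,  0.12663794, -0.09188508])}
wrist {'mtx': array([[311.67195105,   0.        , 254.81589915],
       [  0.        , 311.67195105, 191.86265493],
       [  0.        ,   0.        ,   1.        ]]), 'dist_coeffs': array([0.02477696, 0.        , 0.        , 0.        , 0.        ]), 'tool_from_camera': array([[-2.32094255e-04, -9.65292685e-01, -2.61170401e-01,
         6.62180613e-02],
       [ 9.99999968e-01, -1.98290261e-04, -1.55783767e-04,
         9.83375286e-05],
       [ 9.85893832e-05, -2.61170429e-01,  9.65292700e-01,
        -1.25685873e-01],
       [ 0.00000000e+00,  0.00000000e+00,  0.00000000e+00,
         1.00000000e+00]])}
```

View pics/scene0.png

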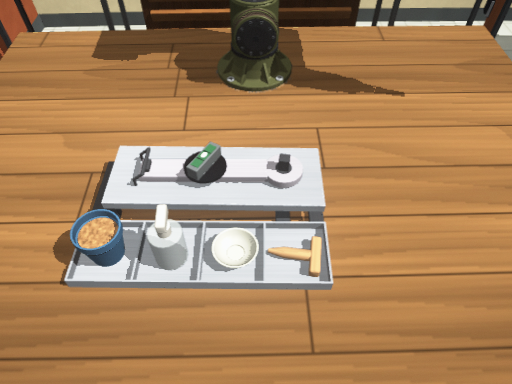

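View pics/side0.png

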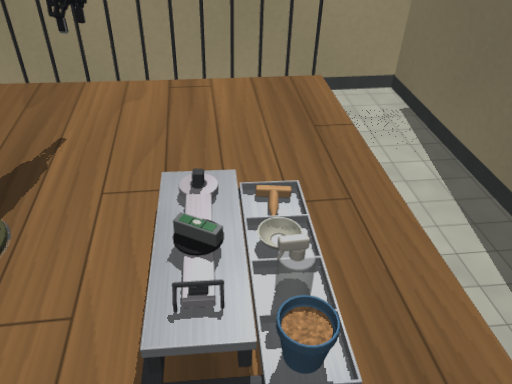

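View pics/wrist0.png

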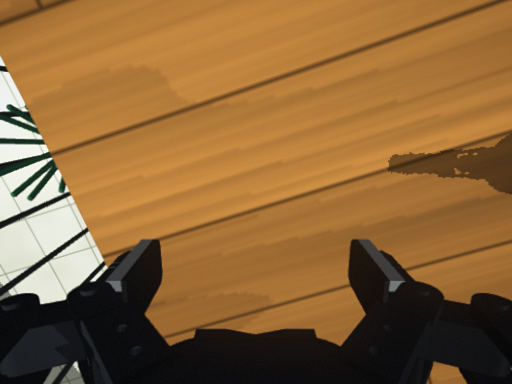

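The scene image shows the vial at about (204,158), the foot head at (284,160) and the clip at left. The side view shows the same, with the vial at (198,225) and the head at (198,177). Next I'll zoom in.

```bash
cat > h.py <<'E'
import numpy as np,cv2
from scipy.spatial.transform import Rotation as R
from cell import robot
def cam(n,s=None):
    c=robot.get_calibration(n)
    if n=="wrist":
        T=np.eye(4);T[:3,:3]=R.from_rotvec(s["tool_rot"]).as_matrix();T[:3,3]=s["eef_pos"]
        M=T@c["tool_from_camera"];return c["mtx"],c["dist_coeffs"],M[:3,:3],M[:3,3]
    return c["mtx"],c["dist_coeffs"],R.from_rotvec(c["attitude"]).as_matrix(),c["eye"]
def ray(C,uv):
    K,D,Rm,e=C
    p=cv2.undistortPoints(np.array([[uv]],float),K,D)[0,0]
    return e,Rm@np.array([p[0],p[1],1])
def onz(C,uv,z):
    e,d=ray(C,uv);return e+d*(z-e[2])/d[2]
def proj(C,P):
    K,D,Rm,e=C
    P=np.atleast_2d(P);r=Rm.T
    return cv2.projectPoints(P.astype(float),cv2.Rodrigues(r)[0],-r@e,K,D)[0][:,0]
def crop(fn,im,x,y,w,h,k):
    cv2.imwrite(fn,cv2.resize(im[y:y+h,x:x+w,::-1],None,fx=k,fy=k,interpolation=cv2.INTER_CUBIC))
E
python3 - <<'E'
import cv2
from h import *
for n,b in(("scene",(125,135,200,80,4)),("side",(150,160,100,160,3.7))):
    im=cv2.imread(f"pics/{n}0.png")[...,::-1];crop(f"pics/{n}0z.png",im,*b)
E
```

```text
(no output)
```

View pics/scene0z.png

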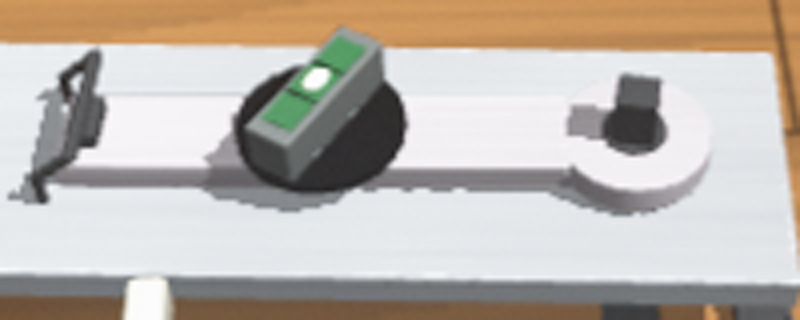

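View pics/side0z.png

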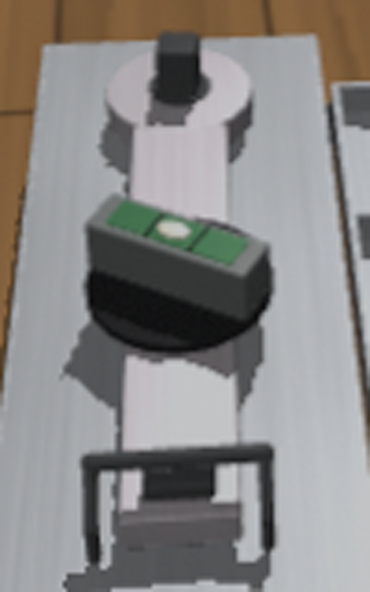

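```bash
python3 - <<'E'
from h import *
S=cam("scene");D=cam("side")
def tri(a,b):
    A=[];r=[]
    M=np.zeros((3,3));v=np.zeros(3)
    for e,d in(ray(S,a),ray(D,b)):
        d=d/np.linalg.norm(d);Q=np.eye(3)-np.outer(d,d);M+=Q;v+=Q@e
    return np.linalg.solve(M,v)
f=lambda x,y:(125+x/4,135+y/4)
g=lambda x,y:(150+x/3.7,160+y/3.7)
for n,a,b in(("vial",f(316,87),g(180,233)),("head",f(640,91),g(179,43)),("bubble",f(317,77),g(173,229))):
    print(n,tri(a,b),onz(S,a,.122),onz(D,b,.122))
# vial corners
for n,C,q,pts in(("S",S,f,[(345,28),(383,45),(290,150),(247,125)]),("D",D,g,[(88,225),(118,195),(270,243),(245,270)])):
    print(n,np.round([onz(C,q(*p),.122)for p in pts],4).tolist())
# shelf corners scene zoom top
for p in[(770,52),(798,282)]:print(onz(S,f(*p),.07))
print("clip",onz(S,f(62,140),.09))
E
```

```text
vial [ 0.48491116 -0.11106712  0.12093995] [ 0.48464536 -0.11046867  0.122     ] [ 0.48562371 -0.11353242  0.122     ]
head [0.48959382 0.04915309 0.11762792] [0.49162833 0.04954828 0.122     ] [0.49064597 0.04022416 0.122     ]
bubble [ 0.48151138 -0.11071842  0.12384851] [ 0.4776977  -0.11038534  0.122     ] [ 0.4825519 -0.110418   0.122    ]
S [[0.4428, -0.0981, 0.122], [0.4558, -0.0783, 0.122], [0.5264, -0.1204, 0.122], [0.5095, -0.1424, 0.122]]
D [[0.4441, -0.1036, 0.122], [0.4578, -0.0834, 0.122], [0.5258, -0.1246, 0.122], [0.5134, -0.1415, 0.122]]
[0.41297545 0.1297198  0.07      ]
[0.57223143 0.12374689 0.07      ]
clip [ 0.48729992 -0.24309823  0.09      ]
```

Call:
{"fn": "apply_moves", "kwargs": {
  "motion": [
    [1,[0.031,0.0348,0],0],
    [1,[0.031,0.0348,0],0],
    [1,[0.031,0.0348,0],0],
    [1,[0.031,0.0348,0],0],
    [1,[0.031,0.0348,0],0],
    [1,[0.031,0.0348,0],0],
    [1,[0.031,0.0348,0],0],
    [1,[0.031,0.0348,0],0]
  ]
}}

```text
time: 1.15
eef_pos: [0.3349, 0.2286, 0.2482]
tool_rot: [-3.103, 0.487, 0.0]
wrist_force: [-0.1, 0.4, 0.2]
finger_gap: 0.0855
```

Call:
{"fn": "apply_moves", "kwargs": {
  "motion": [
    [1,[0.031,0.0348,0],0],
    [1,[0.031,0.0348,0],0],
    [1,[0.031,0.0348,0],0],
    [1,[0.031,0.0348,0],0],
    [1,[0.031,0.0348,0],0],
    [1,[0.031,0.0348,0],0],
    [1,[0.031,0.0348,0],7],
    [0.7,[0.031,0.0348,0],7]
  ]
}}

```text
time: 2.15
eef_pos: [0.4803, -0.1146, 0.2479]
tool_rot: [3.019, -0.868, -0.001]
wrist_force: [0.7, -0.1, -0.6]
finger_gap: 0.0699
```

```bash
python3 - <<'E'
from h import *
s=robot.observe();im=robot.grab_frame("wrist");cv2.imwrite("pics/w1.png",im[...,::-1])
print(s["time"],s["eef_pos"],s["tool_rot"],s["qpos"],s["wrist_force"])
m=R.from_rotvec(s["tool_rot"]).as_matrix();print(np.degrees(np.arctan2(m[1,0],m[0,0])))
E
```

```text
2.15 [ 0.4802864  -0.1145833   0.24790787] [ 3.01905251e+00 -8.68464776e-01 -7.96994393e-04] [ 1.75009287e-01 -2.45176757e-01 -1.80039356e-01 -1.23996661e-04
 -1.63643808e+00  8.35581209e-01] [ 0.6797194  -0.14081844 -0.61629892]
-32.09696878833095
```

View pics/w1.png

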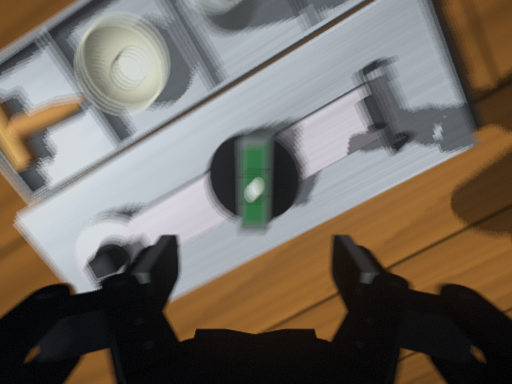

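```bash
python3 - <<'E'
from h import *
s=robot.observe();im=robot.grab_frame("wrist");crop("pics/w2.png",im,50,100,320,200,2.5)
np.save("w2.npy",im)
print(s["time"],s["eef_pos"],s["tool_rot"],s["joint_vel"])
C=cam("wrist",s);print(proj(C,[[.485,-.112,.122],[.491,.0485,.118]]),s["finger_gap"])
E
```

```text
2.2 [ 0.48055977 -0.11836603  0.2473749 ] [ 3.01339505e+00 -8.80065370e-01 -2.17196312e-03] [ 0.07903438 -0.04747912 -0.04827171 -0.01919973 -0.01970846  0.02394651]
[[245.11018112 189.43644017]
 [ 92.82141594 275.34991671]] 0.06273902692319548
```

View pics/w2.png

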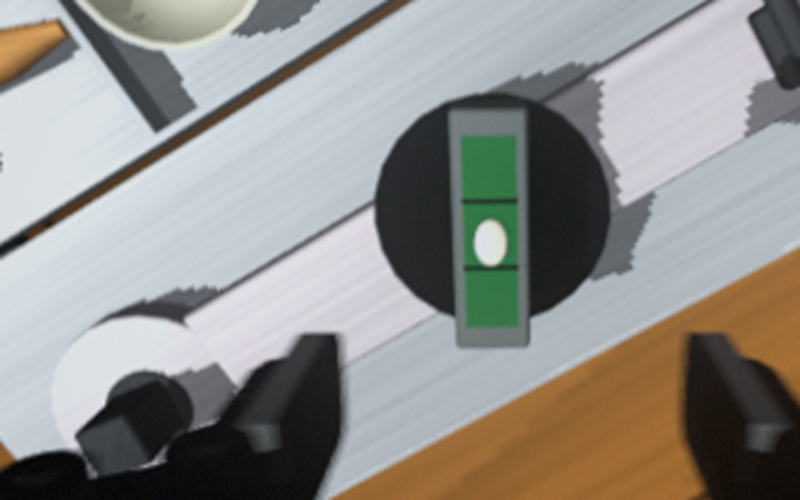

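```bash
python3 - <<'E'
from h import *
s={"eef_pos":[0.48055977,-0.11836603,0.2473749],"tool_rot":[3.01339505,-.880065370,-.00217196312]}
C=cam("wrist",s);f=lambda x,y:(50+x/2.5,100+y/2.5)
for p in[(490,235),(488,110),(492,347),(117,437)]:print(onz(C,f(*p),.121))
o=robot.observe();print(o["eef_pos"],o["tool_rot"])
E
```

```text
[ 0.48107198 -0.11030298  0.121     ]
[ 0.51640781 -0.1324874   0.121     ]
[ 0.44664547 -0.08878507  0.121     ]
[0.49004721 0.0428304  0.121     ]
[ 0.4800565  -0.11630869  0.24723832] [ 3.01624501 -0.87287253 -0.00325934]
```

Call:
{"fn": "apply_moves", "kwargs": {
  "motion": [
    [0.7,[0,-0.006,0.03],0],
    [0.7,[0,0,0.04],0],
    [0.7,[0,0,0.04],0],
    [0.7,[0,0,0.017],0],
    [0.7,[0,0,0],0]
  ]
}}

```text
time: 2.88
eef_pos: [0.4828, -0.1078, 0.1209]
tool_rot: [3.02, -0.861, -0.002]
wrist_force: [-0.2, 0.2, 1.5]
finger_gap: 0.0597
```

```bash
python3 - <<'E'
from h import *
s=robot.observe();im=robot.grab_frame("wrist");cv2.imwrite("pics/w3.png",im[...,::-1])
im2=robot.grab_frame("side");crop("pics/s3.png",im2,130,120,150,170,3.5)
print(s["time"],s["eef_pos"],s["tool_rot"],s["wrist_force"])
E
```

```text
2.875 [ 0.4828001  -0.10783484  0.12094903] [ 3.02027421e+00 -8.61309596e-01 -1.91832696e-03] [-0.21222622  0.19843988  1.54103784]
```

View pics/w3.png

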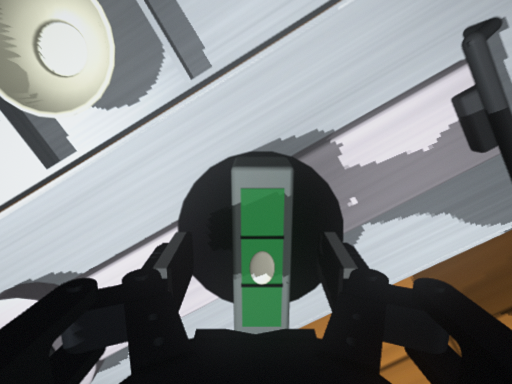

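View pics/s3.png

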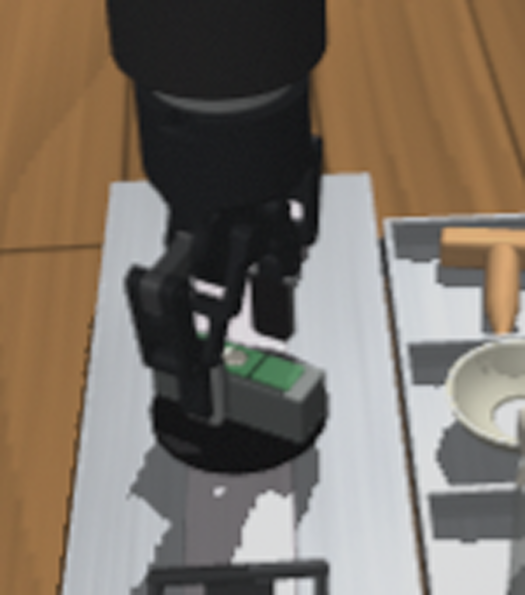

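```bash
python3 - <<'E'
from h import *
s={"eef_pos":[.4828001,-.10783484,.12094903],"tool_rot":[3.02027421,-.861309596,-.00191832696]}
C=cam("wrist",s);print(onz(C,(262,261),.122),onz(C,(262,261),.119))
print(proj(C,s["eef_pos"]))
o=robot.observe();print(o["eef_pos"],o["tool_rot"])
E
```

```text
[ 0.48196141 -0.11105301  0.122     ] [ 0.4805823  -0.11028986  0.119     ]
[[254.78158126 261.89148039]]
[ 0.48399653 -0.10794426  0.12320467] [-3.02095321  0.86159    -0.00395332]
```

Call:
{"fn": "apply_moves", "kwargs": {
  "motion": [
    [0.7,[0,0.003,0.002],0],
    [0,[0,0,0],0],
    [0,[0,0,0],0],
    [0,[0,0,0],0]
  ]
}}

```text
time: 3.48
eef_pos: [0.4817, -0.1107, 0.12]
tool_rot: [3.021, -0.862, 0.001]
wrist_force: [-1.2, 0.5, 3.4]
finger_gap: 0.0246
```

```bash
python3 - <<'E'
from h import *
s=robot.observe();im=robot.grab_frame("wrist");cv2.imwrite("pics/w4.png",im[...,::-1])
print(s["time"],s["eef_pos"],s["tool_rot"],s["wrist_force"],s["ft_torque"],s["finger_gap"])
E
```

```text
3.475 [ 0.48165451 -0.11068106  0.12002063] [ 3.02060035e+00 -8.62317389e-01  9.81857324e-04] [-1.1554299   0.54753998  3.39372722] [ 0.02673419  0.64656442 -0.02652458] 0.02456723896609487
```

View pics/w4.png

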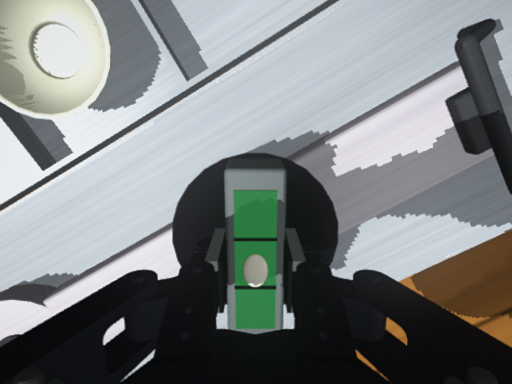

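Gripped squarely: the jaws hold the bar at pixels (215–300, 265). Now I'll turn it clockwise.

Call:
{"fn": "apply_moves", "kwargs": {
  "motion": [
    [0,[0,0,0],8],
    [0,[0,0,0],8],
    [0,[0,0,0],9],
    [0,[0,0,0],9],
    [0,[0,0,0],9],
    [0,[0,0,0],9],
    [0,[0,0,0],8],
    [0,[0,0,0],0]
  ]
}}

```text
time: 4.53
eef_pos: [0.482, -0.1105, 0.12]
tool_rot: [-2.186, 2.255, -0.002]
wrist_force: [0.1, 0.4, 4.2]
finger_gap: 0.0247
```

```bash
python3 - <<'E'
from h import *
s=robot.observe();im=robot.grab_frame("wrist");cv2.imwrite("pics/w5.png",im[...,::-1])
print(s["time"],s["eef_pos"],s["tool_rot"],s["wrist_force"],s["ft_torque"],s["finger_gap"])
E
```

```text
4.525 [ 0.48202435 -0.1104671   0.12000703] [-2.18627873e+00  2.25495111e+00 -1.74266315e-03] [0.05932081 0.43636128 4.23572598] [ 0.23870358  0.17095074 -0.05725711] 0.024683459094561364
```

View pics/w5.png

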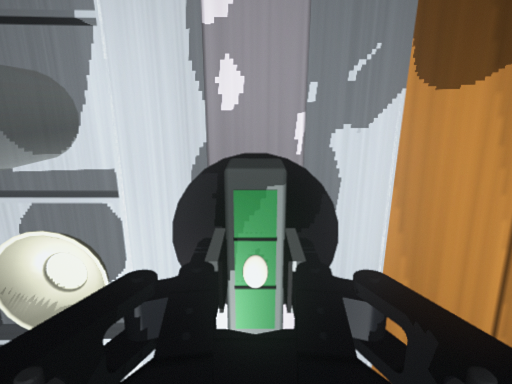

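Call:
{"fn": "apply_moves", "kwargs": {
  "motion": [
    [0.7,[0,0,0],0],
    [0.7,[0,0,0],0],
    [0.7,[0,0,0],0],
    [0.7,[0,0,-0.03],0],
    [0.7,[0,0,-0.04],0],
    [0.7,[-0.04,0,-0.04],0],
    [0.7,[-0.05,0,0],0],
    [0.7,[-0.04,-0.001,0],0]
  ]
}}

```text
time: 5.58
eef_pos: [0.4868, 0.021, 0.2298]
tool_rot: [-2.185, 2.256, -0.0]
wrist_force: [-0.8, -0.7, -0.3]
finger_gap: 0.06
```

Call:
{"fn": "apply_moves", "kwargs": {
  "motion": [
    [0.7,[-0.03,0,0],0],
    [0.7,[0,0,0],0],
    [0.7,[0,0,0],0]
  ]
}}

```text
time: 5.95
eef_pos: [0.4877, 0.0491, 0.2292]
tool_rot: [2.185, -2.257, 0.0]
wrist_force: [-0.6, 0.0, 0.2]
finger_gap: 0.06
```

```bash
python3 - <<'E'
from h import *
s=robot.observe();im=robot.grab_frame("wrist");cv2.imwrite("pics/w6.png",im[...,::-1]);crop("pics/w6z.png",im,150,130,200,150,4)
print(s["time"],s["eef_pos"],s["tool_rot"],s["wrist_force"],s["ft_torque"],s["finger_gap"])
im=robot.grab_frame("side");crop("pics/s6z.png",im,130,130,140,170,3.5)
C=cam("wrist",s);print(proj(C,[.488,.049,.118]))
E
```

```text
5.95 [0.48773113 0.04912501 0.22923181] [ 2.18518106e+00 -2.25656629e+00  1.97803799e-04] [-0.58088132  0.00727911  0.19159744] [-0.09192423  0.04984297  0.02468868] 0.06003685770540124
[[254.7133351  194.24514657]]
```

View pics/w6.png

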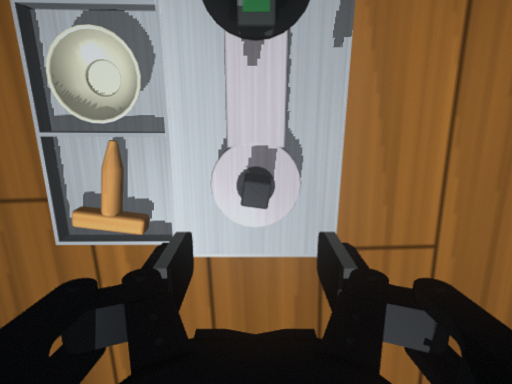

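View pics/w6z.png

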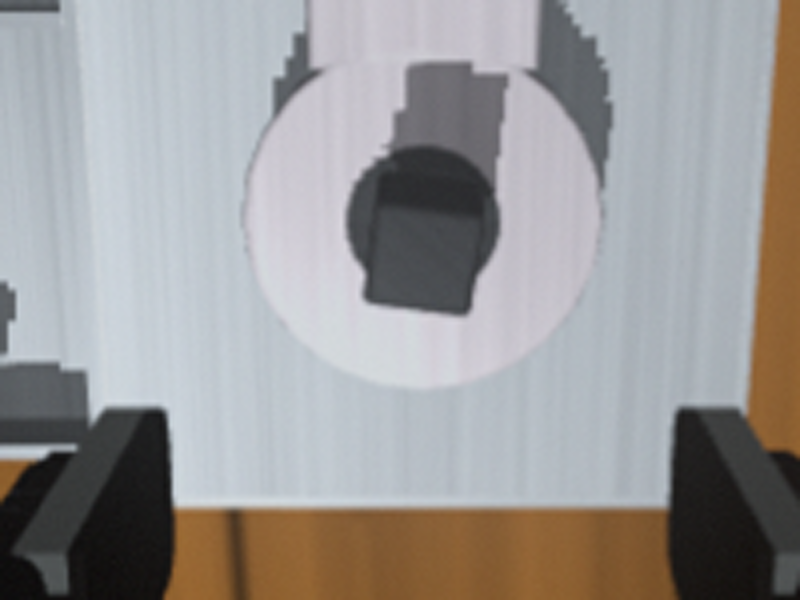

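View pics/s6z.png

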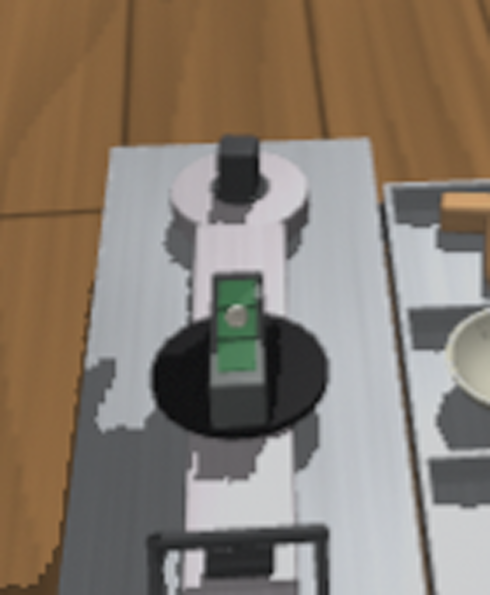

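Call:
{"fn": "apply_moves", "kwargs": {
  "motion": [
    [0.45,[0,0.0005,0.03],6],
    [0.45,[0,0,0.04],0],
    [0.45,[0,0,0.03],0],
    [0.45,[0,0,0.01],0],
    [0.45,[0,0,0],0]
  ]
}}

```text
time: 6.68
eef_pos: [0.4874, 0.0489, 0.1196]
tool_rot: [2.063, -2.369, 0.001]
wrist_force: [-0.2, 0.2, 0.1]
finger_gap: 0.0385
```

```bash
python3 - <<'E'
from h import *
s=robot.observe();im=robot.grab_frame("wrist");cv2.imwrite("pics/w7.png",im[...,::-1])
print(s["time"],s["eef_pos"],s["tool_rot"],s["wrist_force"],s["ft_torque"],s["finger_gap"])
im=robot.grab_frame("side");crop("pics/s7z.png",im,130,130,140,170,3.5)
E
```

```text
6.675 [0.48740347 0.04886741 0.11964914] [ 2.06284492e+00 -2.36901165e+00  7.41546728e-04] [-0.18001187  0.1995451   0.0870429 ] [-0.07397603 -0.08420495 -0.00461636] 0.03850179476950548
```

View pics/w7.png

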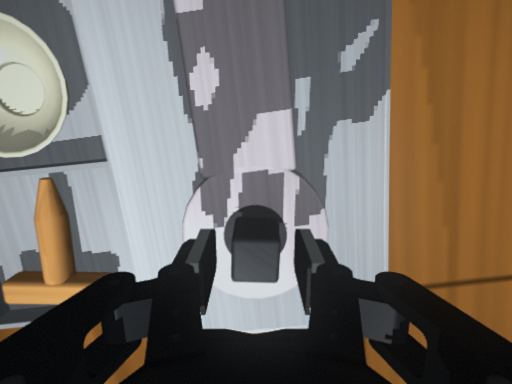

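View pics/s7z.png

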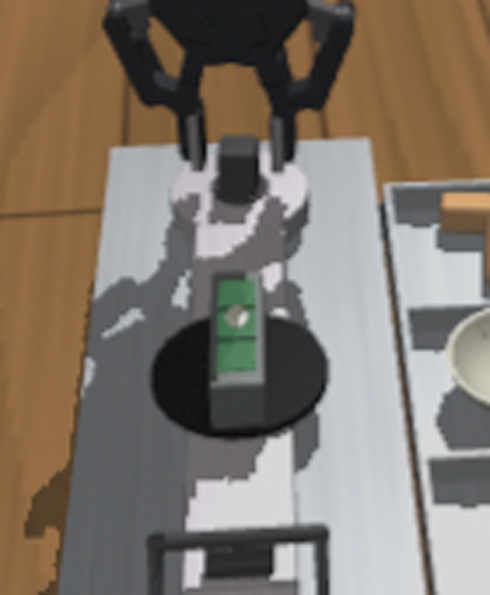

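The head sits centred and square between the jaws at (256,250). I'll lower onto the eye.

Call:
{"fn": "apply_moves", "kwargs": {
  "motion": [
    [0.45,[0,0,0.005],0],
    [0.45,[0,0,0.003],0],
    [0.45,[0,0,0],0],
    [0.45,[0,0,0],0]
  ]
}}

```text
time: 7.28
eef_pos: [0.4873, 0.0494, 0.1114]
tool_rot: [2.064, -2.368, 0.0]
wrist_force: [-0.2, -0.6, 0.6]
finger_gap: 0.0384
```

Call:
{"fn": "apply_moves", "kwargs": {
  "motion": [
    [0.45,[0,0,0.003],0],
    [0.45,[0,0,0],0],
    [0.45,[0,0,0],0]
  ]
}}

```text
time: 7.65
eef_pos: [0.4873, 0.0494, 0.1083]
tool_rot: [2.064, -2.368, 0.0]
wrist_force: [-0.3, 0.1, -0.3]
finger_gap: 0.0383
```

Call:
{"fn": "apply_moves", "kwargs": {
  "motion": [
    [0.45,[0,0,0.002],0],
    [0.45,[0,0,0],0],
    [0.45,[0,0,0],0]
  ]
}}

```text
time: 8.02
eef_pos: [0.4873, 0.0494, 0.1063]
tool_rot: [2.064, -2.369, 0.0]
wrist_force: [-0.5, 0.5, -0.3]
finger_gap: 0.0383
```

Call:
{"fn": "apply_moves", "kwargs": {
  "motion": [
    [0.45,[0,0,0.002],0],
    [0.45,[0,0,0],0],
    [0.45,[0,0,0],0]
  ]
}}

```text
time: 8.4
eef_pos: [0.4873, 0.0494, 0.1043]
tool_rot: [2.064, -2.368, 0.0]
wrist_force: [-0.5, 1.2, -0.2]
finger_gap: 0.0384
```

Call:
{"fn": "apply_moves", "kwargs": {
  "motion": [
    [0.45,[0,0,0.002],0],
    [0.45,[0,0,0],0],
    [0.45,[0,0,0],0]
  ]
}}

```text
time: 8.78
eef_pos: [0.4874, 0.0495, 0.1027]
tool_rot: [-2.064, 2.368, -0.0]
wrist_force: [-1.4, 0.7, 3.6]
finger_gap: 0.0386
```

```bash
python3 - <<'E'
from h import *
im=robot.grab_frame("side");crop("pics/s8z.png",im,150,150,90,90,6)
s=robot.observe();print(s["time"],s["eef_pos"],s["wrist_force"])
E
```

```text
8.825 [0.48738873 0.04947085 0.10265164] [-1.69089411 -0.1583258   2.95631755]
```

View pics/s8z.png

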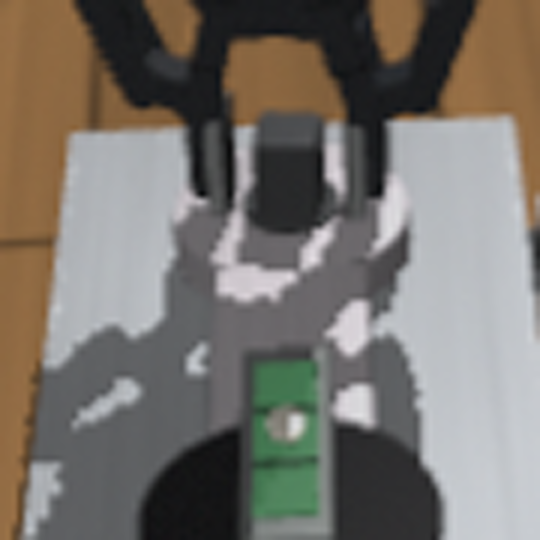

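Contact at about 3 N. I'll press on until the level is flat.

Call:
{"fn": "apply_moves", "kwargs": {
  "motion": [
    [0.45,[0,0,0.002],0],
    [0.45,[0,0,0.001],0],
    [0.45,[0,0,0],0],
    [0.45,[0,0,0],0]
  ]
}}

```text
time: 9.32
eef_pos: [0.4875, 0.0496, 0.0999]
tool_rot: [-2.064, 2.368, -0.001]
wrist_force: [-2.8, 1.7, 5.0]
finger_gap: 0.0382
```

Call:
{"fn": "apply_moves", "kwargs": {
  "motion": [
    [0.45,[0,0,0.001],0],
    [0.45,[0,0,0],0],
    [0.45,[0,0,0],0]
  ]
}}

```text
time: 9.7
eef_pos: [0.4875, 0.0496, 0.0996]
tool_rot: [-2.064, 2.367, -0.001]
wrist_force: [-4.8, 3.6, 10.8]
finger_gap: 0.0383
```

Call:
{"fn": "apply_moves", "kwargs": {
  "motion": [
    [0.35,[0,0,0],0],
    [0.3,[0,0,0],0],
    [0,[0,0,0],0],
    [0,[0,0,0],0],
    [0,[0,0,0],0]
  ]
}}

```text
time: 10.32
eef_pos: [0.4875, 0.0492, 0.1009]
tool_rot: [-2.064, 2.368, -0.002]
wrist_force: [-10.8, 0.5, 16.5]
finger_gap: 0.0215
```

```bash
python3 - <<'E'
from h import *
im=robot.grab_frame("side");crop("pics/s9z.png",im,150,150,90,90,6)
s=robot.observe();
im=robot.grab_frame("wrist");cv2.imwrite("pics/w9.png",im[...,::-1])
print(s["time"],s["eef_pos"],s["tool_rot"],s["wrist_force"],s["ft_torque"],s["finger_gap"],s["qpos"])
E
```

```text
10.375 [0.48750326 0.04918437 0.1008863 ] [-2.06390460e+00  2.36759071e+00 -2.28389591e-03] [-9.85755464  0.56504946 16.76677573] [ 0.33392549  3.17686528 -0.00743898] 0.021022932741849056 [ 5.14142694e-01 -2.30742423e-01 -4.36707163e-01  1.31101466e-03
 -1.36385105e+00 -6.51255568e-01]
```

View pics/s9z.png

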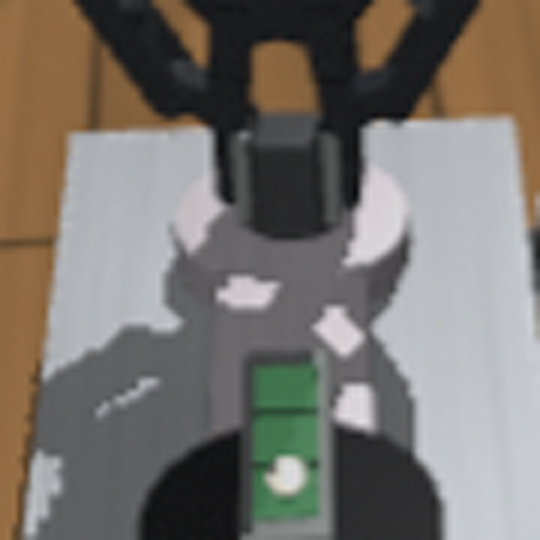

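View pics/w9.png

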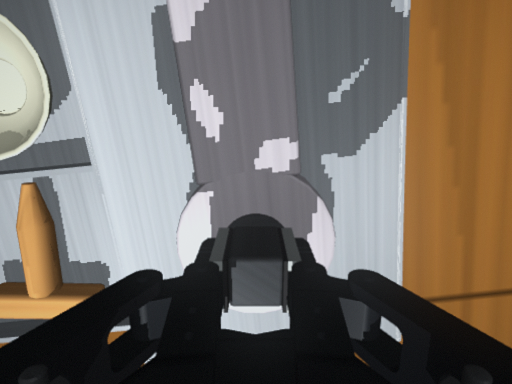

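Held and flat. The bubble is at about −16 mm (zoom y 475, lines at 410 and 465), so about 60° is needed. I'll turn most of it.

Call:
{"fn": "apply_moves", "kwargs": {
  "motion": [
    [0,[0,0,-0.0003],6],
    [0,[0,0,-0.0005],8],
    [0,[0,0,-0.0005],8],
    [0,[0,0,-0.0005],8],
    [0,[0,0,0],0],
    [0,[0,0,0],0],
    [0,[0,0,0],0]
  ]
}}

```text
time: 11.3
eef_pos: [0.4874, 0.0491, 0.1026]
tool_rot: [-1.38, 2.821, -0.002]
wrist_force: [-11.7, 0.2, 16.4]
finger_gap: 0.0213
```

```bash
python3 - <<'E'
from h import *
im=robot.grab_frame("side");crop("pics/s10z.png",im,150,150,90,90,6)
im=robot.grab_frame("scene");crop("pics/c10z.png",im,180,130,130,80,6)
s=robot.observe();
print(s["time"],s["eef_pos"],s["tool_rot"],s["wrist_force"],s["ft_torque"],s["finger_gap"],s["qpos"])
E
```

```text
11.4 [0.48736613 0.04909333 0.10261099] [-1.38040465e+00  2.82120848e+00 -1.88793612e-03] [-12.33282297   0.96944491  16.56961221] [ 0.26108629  3.20568231 -0.14694217] 0.021402326334437137 [ 5.14088972e-01 -2.31871916e-01 -4.34436884e-01  1.27199552e-03
 -1.36752917e+00 -1.17504683e+00]
```

View pics/s10z.png

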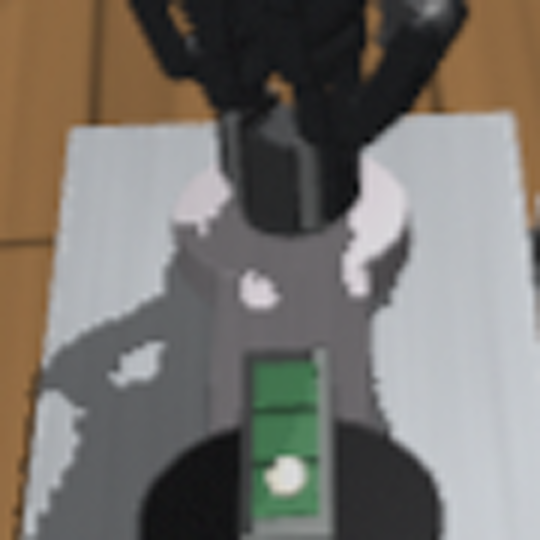

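View pics/c10z.png

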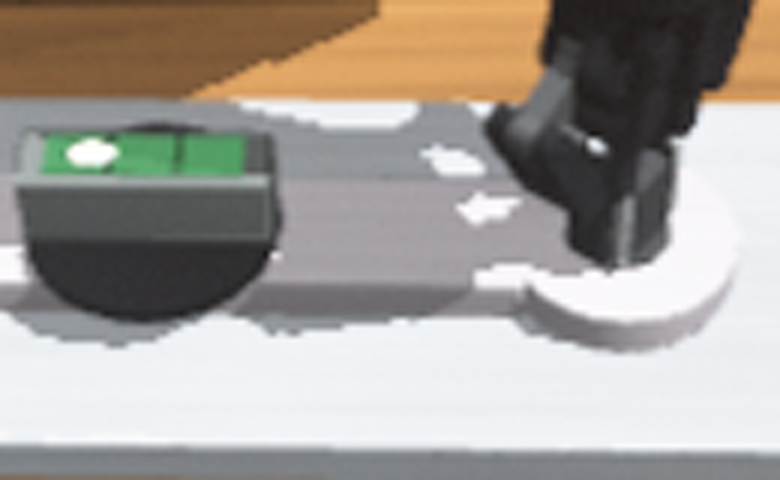

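Call:
{"fn": "apply_moves", "kwargs": {
  "motion": [
    [0,[0,0,0],0],
    [0,[0,0,0],0],
    [0,[0,0,0],0],
    [0,[0,0,0],0],
    [0,[0,0,0],0],
    [0,[0,0,0],0],
    [0,[0,0,0],0],
    [0,[0,0,0],0]
  ]
}}

```text
time: 12.4
eef_pos: [0.4874, 0.0491, 0.1026]
tool_rot: [-1.38, 2.821, -0.002]
wrist_force: [-11.1, 0.9, 16.7]
finger_gap: 0.0213
```

```bash
python3 - <<'E'
from h import *
im=robot.grab_frame("side");crop("pics/s11z.png",im,150,150,90,90,6)
im=robot.grab_frame("scene");crop("pics/c11z.png",im,180,130,130,80,6)
s=robot.observe();
print(s["time"],s["eef_pos"],s["tool_rot"],s["wrist_force"],s["ft_torque"],s["finger_gap"],s["qpos"])
E
```

```text
12.5 [0.48740273 0.04910235 0.10262837] [-1.38029626e+00  2.82114525e+00 -1.86727809e-03] [-11.46856424   0.30949529  17.33949084] [ 0.21532556  3.19332284 -0.16392179] 0.02156680627548842 [ 5.14061253e-01 -2.31862306e-01 -4.34394248e-01  1.26493487e-03
 -1.36745715e+00 -1.17506201e+00]
```

View pics/s11z.png

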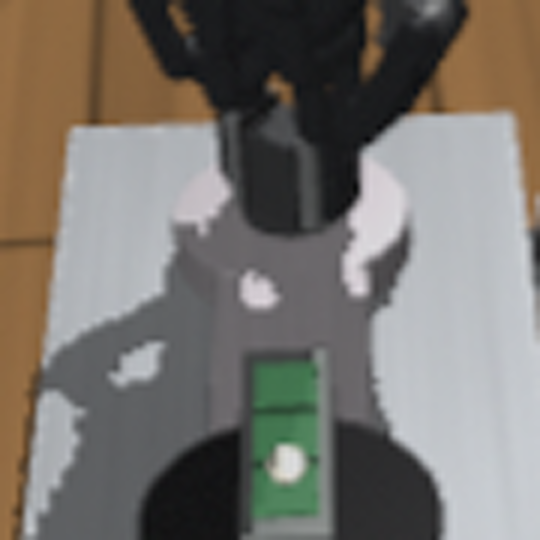

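View pics/c11z.png

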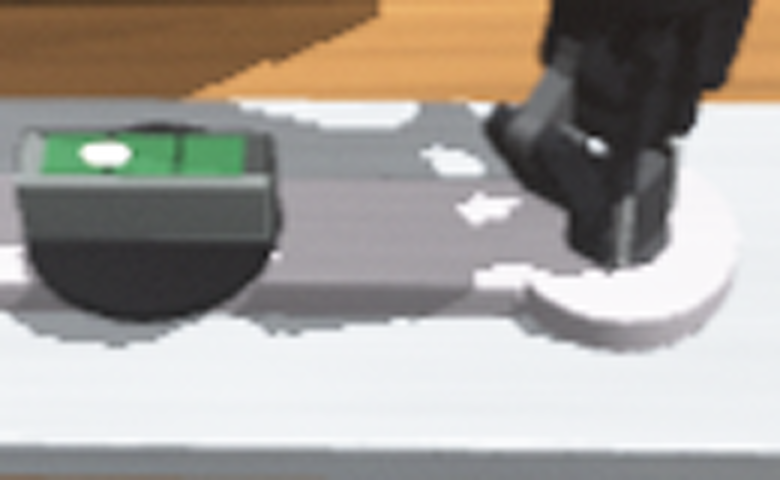

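Call:
{"fn": "apply_moves", "kwargs": {
  "motion": [
    [0,[0,0,-0.0004],7],
    [0,[0,0,-0.0005],8],
    [0,[0,0,-0.0005],8],
    [0,[0,0,-0.0005],8],
    [0,[0,0,-0.0004],7],
    [0,[0,0,0],0],
    [0,[0,0,0],0],
    [0,[0,0,0],0]
  ]
}}

```text
time: 13.5
eef_pos: [0.4872, 0.049, 0.1048]
tool_rot: [-0.387, 3.117, -0.001]
wrist_force: [-12.1, 1.2, 17.0]
finger_gap: 0.0212
```

Call:
{"fn": "apply_moves", "kwargs": {
  "motion": [
    [0,[0,0,0],0],
    [0,[0,0,0],0],
    [0,[0,0,0],0],
    [0,[0,0,0],0],
    [0,[0,0,0],0],
    [0,[0,0,0],0],
    [0,[0,0,0],0],
    [0,[0,0,0],0]
  ]
}}

```text
time: 14.5
eef_pos: [0.4872, 0.049, 0.1048]
tool_rot: [-0.387, 3.117, -0.001]
wrist_force: [-11.9, 0.2, 16.6]
finger_gap: 0.0212
```

Call:
{"fn": "apply_moves", "kwargs": {
  "motion": [
    [0,[0,0,0],0],
    [0,[0,0,0],0],
    [0,[0,0,0],0],
    [0,[0,0,0],0],
    [0,[0,0,0],0],
    [0,[0,0,0],0],
    [0,[0,0,0],0],
    [0,[0,0,0],0]
  ]
}}

```text
time: 15.5
eef_pos: [0.4872, 0.049, 0.1048]
tool_rot: [-0.387, 3.117, -0.001]
wrist_force: [-12.3, 0.3, 15.8]
finger_gap: 0.0213
```

```bash
python3 - <<'E'
from h import *
im=robot.grab_frame("side");crop("pics/s12z.png",im,170,190,60,60,9)
im=robot.grab_frame("scene");crop("pics/c12z.png",im,175,140,60,50,10)
s=robot.observe();
print(s["time"],s["eef_pos"],s["tool_rot"],s["wrist_force"],s["ft_torque"],s["finger_gap"],s["qpos"])
E
```

```text
15.6 [0.48723047 0.04903198 0.10481446] [-3.86666224e-01  3.11691872e+00 -1.47734632e-03] [-11.48972262   0.34602334  17.40918616] [ 0.19341432  3.34023057 -0.13133746] 0.021418763160213693 [ 5.14060988e-01 -2.33161932e-01 -4.31400457e-01  1.19082630e-03
 -1.37219360e+00 -1.83824518e+00]
```

View pics/s12z.png

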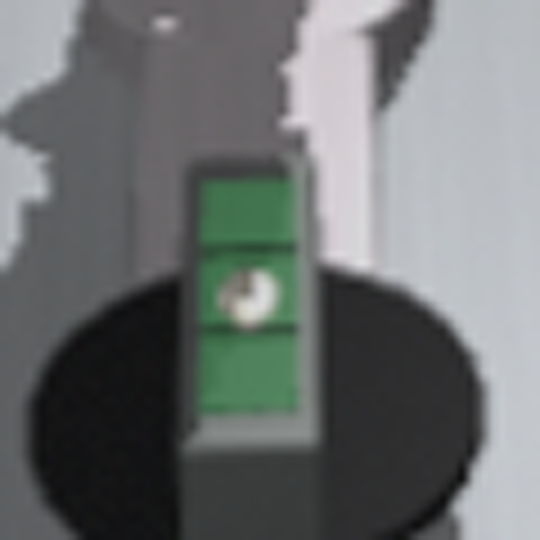

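View pics/c12z.png

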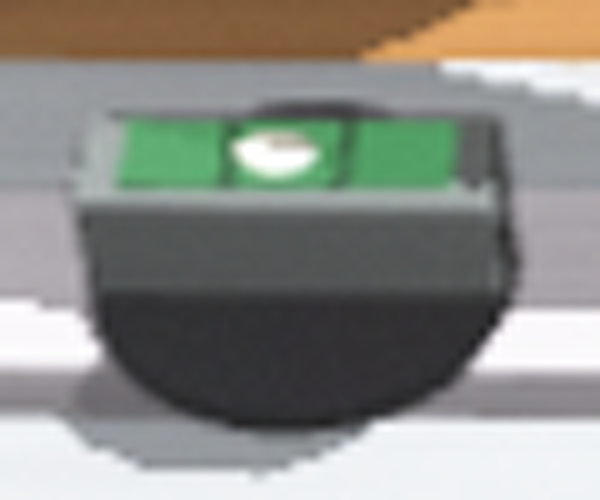

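```bash
python3 - <<'E'
from h import *
S=cam("scene");D=cam("side")
f=lambda x,y:(175+(x+.5)/10-.5,140+(y+.5)/10-.5)
g=lambda x,y:(170+(x+.5)/9-.5,190+(y+.5)/9-.5)
u=np.array([.0376,.9993])
for z in(.122,.125):
  for n,C,q,L1,L2,B in(("S",S,f,(231,153),(347,153),(276,154)),("D",D,g,(249,328),(249,248),(249,298))):
    a=onz(C,q(*L1),z)[:2]@u;b=onz(C,q(*L2),z)[:2]@u;c=onz(C,q(*B),z+.0015)[:2]@u
    print(z,n,"span",b-a,"bubble",c-(a+b)/2)
E
```

```text
0.122 S span 0.023108228206304246 bubble -0.002249279129861406
0.122 D span 0.023040553417717477 bubble -0.004754187481093797
0.125 S span 0.02298412356737206 bubble -0.00223553624763842
0.125 D span 0.022901054249241784 bubble -0.0047359452869477625
```

Scene gives −2.2 mm and side −4.7 mm (the side view is sensitive to bubble height), so I'll take about −2.5 to −3 and turn another 10°.

Call:
{"fn": "apply_moves", "kwargs": {
  "motion": [
    [0,[0,0,-0.0003],5],
    [0,[0,0,-0.0003],5],
    [0,[0,0,0],0],
    [0,[0,0,0],0],
    [0,[0,0,0],0],
    [0,[0,0,0],0],
    [0,[0,0,0],0],
    [0,[0,0,0],0]
  ]
}}

```text
time: 16.6
eef_pos: [0.4872, 0.049, 0.1054]
tool_rot: [-0.114, 3.139, -0.001]
wrist_force: [-12.0, 1.1, 16.7]
finger_gap: 0.0213
```

Call:
{"fn": "apply_moves", "kwargs": {
  "motion": [
    [0,[0,0,0],0],
    [0,[0,0,0],0],
    [0,[0,0,0],0],
    [0,[0,0,0],0],
    [0,[0,0,0],0],
    [0,[0,0,0],0],
    [0,[0,0,0],0],
    [0,[0,0,0],0]
  ]
}}

```text
time: 17.6
eef_pos: [0.4872, 0.049, 0.1054]
tool_rot: [-0.114, 3.139, -0.001]
wrist_force: [-11.7, 0.7, 17.3]
finger_gap: 0.021
```

Call:
{"fn": "apply_moves", "kwargs": {
  "motion": [
    [0,[0,0,0],0],
    [0,[0,0,0],0],
    [0,[0,0,0],0],
    [0,[0,0,0],0],
    [0,[0,0,0],0],
    [0,[0,0,0],0],
    [0,[0,0,0],0],
    [0,[0,0,0],0]
  ]
}}

```text
time: 18.6
eef_pos: [0.4872, 0.0491, 0.1054]
tool_rot: [-0.114, 3.139, -0.001]
wrist_force: [-10.8, 0.6, 16.3]
finger_gap: 0.021
```

```bash
python3 - <<'E'
from h import *
im=robot.grab_frame("side");crop("pics/s13z.png",im,170,190,60,60,9);cv2.imwrite("pics/s13.png",im[...,::-1])
im=robot.grab_frame("scene");crop("pics/c13z.png",im,175,140,60,50,10)
s=robot.observe();
print(s["time"],s["eef_pos"],s["tool_rot"],s["wrist_force"],s["ft_torque"],s["finger_gap"],s["qpos"])
E
```

```text
18.7 [0.48722328 0.04905345 0.10540079] [-1.13631647e-01  3.13867843e+00 -1.27905910e-03] [-12.25921407  -0.14679608  16.38614126] [ 0.1728137   3.35720574 -0.08417562] 0.02122295224230906 [ 5.14074032e-01 -2.33493612e-01 -4.30572852e-01  1.13985457e-03
 -1.37333020e+00 -2.01271806e+00]
```

View pics/s13z.png

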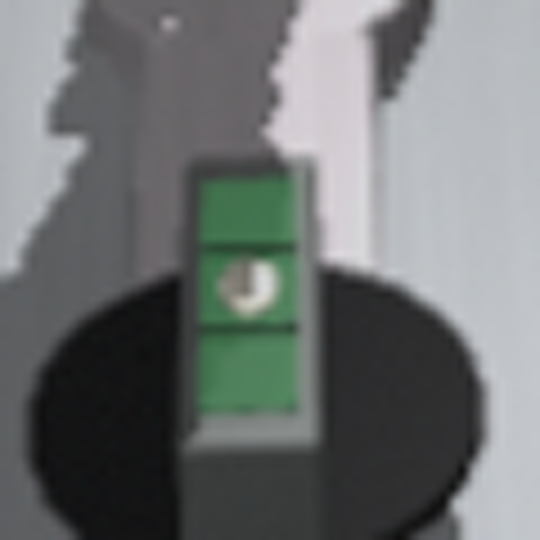

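View pics/c13z.png

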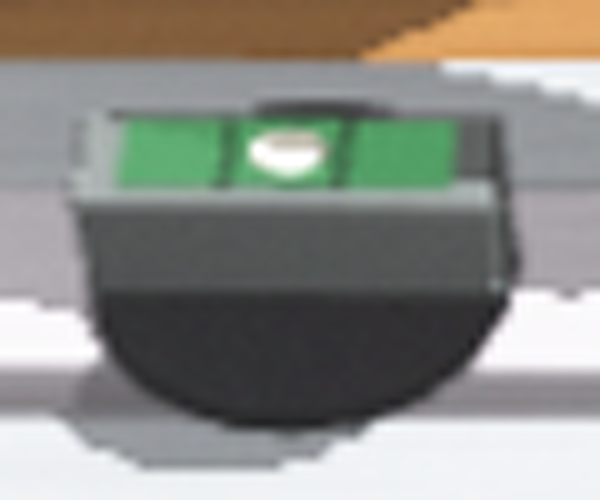

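View pics/s13.png

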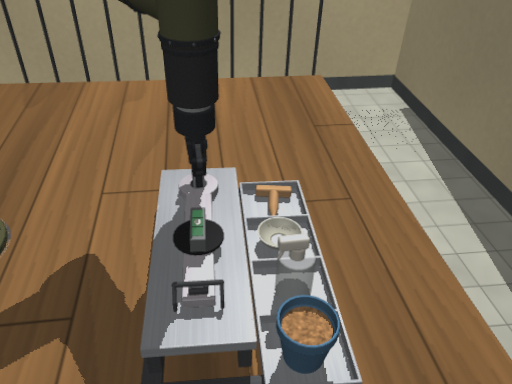

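The scene view puts the bubble at 287 against a mid-point of 288, about 0 mm. The side view reads about −1 mm. I'll make one last small trim and add a little press for margin.

Call:
{"fn": "apply_moves", "kwargs": {
  "motion": [
    [0,[0,0,0.0005],2],
    [0,[0,0,0],0],
    [0,[0,0,0],0],
    [0,[0,0,0],0],
    [0,[0,0,0],0],
    [0,[0,0,0],0],
    [0,[0,0,0],0],
    [0,[0,0,0],0]
  ]
}}

```text
time: 19.7
eef_pos: [0.4872, 0.0491, 0.1055]
tool_rot: [-0.059, 3.14, -0.001]
wrist_force: [-14.2, 1.4, 19.8]
finger_gap: 0.0215
```

Call:
{"fn": "apply_moves", "kwargs": {
  "motion": [
    [0,[0,0,0],0],
    [0,[0,0,0],0],
    [0,[0,0,0],0],
    [0,[0,0,0],0],
    [0,[0,0,0],0],
    [0,[0,0,0],0],
    [0,[0,0,0],0],
    [0,[0,0,0],0]
  ]
}}

```text
time: 20.7
eef_pos: [0.4872, 0.049, 0.1055]
tool_rot: [-0.059, 3.14, -0.001]
wrist_force: [-13.6, 1.8, 19.2]
finger_gap: 0.0216
```

Call:
{"fn": "apply_moves", "kwargs": {
  "motion": [
    [0,[0,0,0],0],
    [0,[0,0,0],0],
    [0,[0,0,0],0],
    [0,[0,0,0],0],
    [0,[0,0,0],0],
    [0,[0,0,0],0],
    [0,[0,0,0],0],
    [0,[0,0,0],0]
  ]
}}

```text
time: 21.7
eef_pos: [0.4872, 0.0491, 0.1055]
tool_rot: [-0.059, 3.14, -0.001]
wrist_force: [-13.5, 0.0, 19.2]
finger_gap: 0.021
```

```bash
python3 - <<'E'
from h import *
a=robot.grab_frame("side");b=robot.grab_frame("scene")
A=cv2.resize(a[190:240,175:225,::-1],(400,400),interpolation=cv2.INTER_CUBIC);B=cv2.resize(b[145:185,180:220,::-1],(400,400),interpolation=cv2.INTER_CUBIC)
cv2.imwrite("pics/f14.png",np.hstack([A,B]))
crop("pics/e14.png",b,250,140,70,60,8)
s=robot.observe();print(s["time"],s["eef_pos"],s["wrist_force"],s["finger_gap"])
E
```

```text
21.8 [0.48724526 0.04904631 0.10549279] [-14.01875814   0.12348034  19.9604605 ] 0.021332652221713398
```

View pics/f14.png

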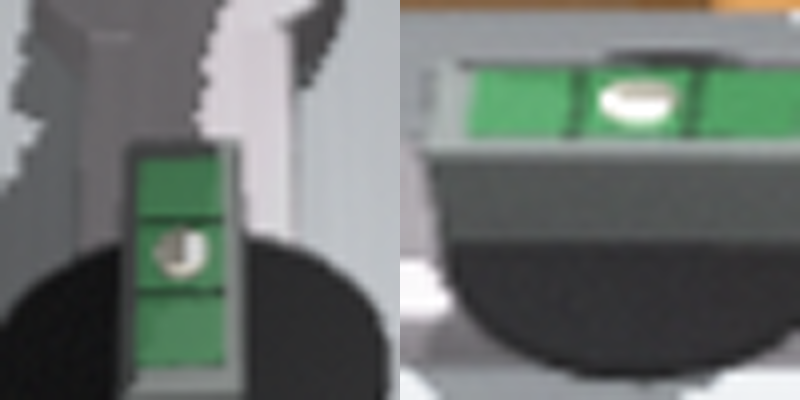

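View pics/e14.png

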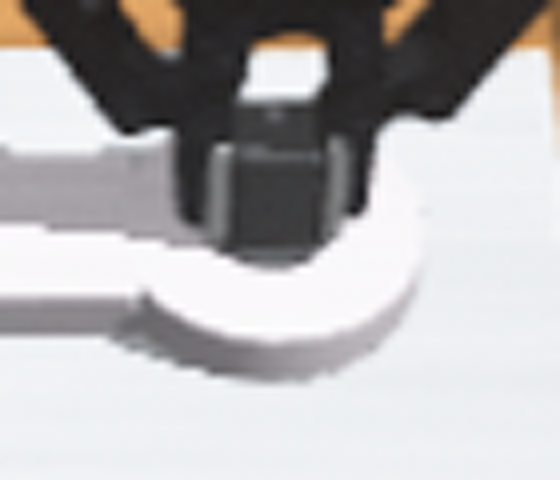

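The bubble reads +0.9 mm from the scene view and about 0 mm from the side view. The fingertips rest on the eye and the grip is firm, so I'm handing in.

```bash
python3 -c "
from cell import robot
robot.job_done();print(robot.observe()['time'])"
```

```text
the job is handed in; nothing more can be done
the job is handed in; nothing more can be done
```

I turned the vial 60° clockwise to its in-line stop and let go. Then I gripped the foot's head with the fingertips pressing the eye down, turned the foot about 81° (commanded) clockwise, and handed the job in at about 22 s still holding and pressing.

- **Bubble:** it reads about +0.9 mm from centre in the scene view and about 0 mm in the side view, inside the 3.5 mm limit. Partway through, the two views disagreed by about 2.5 mm because the side view depends on the assumed bubble height.
- **Turn:** the 81° commanded (1.41 rad) is slightly more than the stated 1.3 rad maximum, so I relied on the bubble readings rather than the angle.
- **Press and grip:** the wrist read about 19 N upward, plus about 14 N sideways in x. The finger gap was 21 mm on the 22 mm head. The wrist force can't separate the load on the level from the load on the foot.
- **Flatness:** I judged this from the force rising sharply as the eye went down, and no gap showed under the eye in the last picture. I could not measure it directly.
- **Tray:** the four things looked unmoved in the last full side picture, taken about 3 s before hand-in. I did not measure them.

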